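Swing the desk magnifier over the memory stick

ROBOT

A 7-joint arm with a two-finger parallel gripper is mounted at the origin on the work surface; the furniture and walls round the work are solid. World frame = base frame: x ahead of the robot, y to its left, z up, the work surface at z = 0. Lengths are in m, angles in rad, forces in N, time in s.
With the tool pointing down it reaches from about 0.4 to 0.875 m from the base axis. Payload 6.5 kg.
Tool frame: the origin (TCP) lies at the very end of the fingers, on their centre line; the grasp point (between the pads) lies 19 mm behind it; z points along the fingers, y is the line along which they close (so a half turn about z gives the same grasp; the last joint's range is limited). The gripper opens to 85 mm and grips with 20 to 120 N. Pads are 22 mm wide; open, the fingers measure 114 mm over their backs; the gripper's body (76 mm by 85 mm) begins 54 mm behind the grasp point. The pads swing forward as they close: fully open they stand 13 mm farther back than shut.
Start: joints at [1.107, 0.536, -0.004, 1.538, 0.003, 1.067, -0.071], TCP at [0.252, -0.599, 0.209] pointing down, gripper open.
Joint ranges: [-2.7, 2.7], [-0.37, 2.16], [-1.27, 1.26], [0.24, 2.4], [-1.31, 4.45], [0.19, 1.91], [-2.76, 2.76]. Speed limits (rad/s): [2.39, 2.39, 3.14, 3.14, 3.14, 3.14, 3.14].

INTERFACE

Orientations are given as a unit quaternion [w, x, y, z].
In Python, from plant import arm gives the robot as it stands. Calls block until the motion is done:
- arm.goto(position, orientation): joint-space move of the TCP to a pose.
- arm.move_linear(position, vel=0.15, attitude=None, contact_N=None): straight line of the TCP; attitude=None keeps the orientation; vel is the mean speed in m/s. With contact_N (N) it stops when the force on the tool has changed by that much, and returns True; else False.
- arm.movej(angles): joint-space move.
- arm.move_gripper(opening): finger opening in m; the grip force is fixed at half the most; returns when the fingers have stopped.
- arm.sleep(seconds).
- arm.solve_ik(position, orientation): joint angles nearest the present ones, or None.
- arm.get_state(): the state.
- arm.capture(name): name is "scene" or "side" or "wrist"; returns the picture (400x640x3 uint8, red, green, blue); there is no depth.
- arm.get_calibration(name): a dict with "vertical_fov" (degrees; the focal length in pixels is half the picture's height over the tangent of half this angle, whatever the lens; pixels are square), "cx", "cy" (the principal point, pixels), "k1" (the pictures are not rectified: a ray, as slopes to the right and down, at radius r is drawn at 1 + k1 r^2 times it, then the intrinsics apply), "eye" and "attitude" of the camera in the world; the wrist camera has in their place "hand_eye" (4x4, takes a point from camera to tool coordinates, whose origin is the TCP and whose axes are the flange's). Camera axes: x right, y down, z forward; pixel columns grow to the right and rows downward; lengths in m; the calibration is good to about 2 mm. A picture is of the moment at which its call begins: read the wrist's pose just before it. get_calibration takes no time and is no camera call.
A pose or a line that the arm cannot do raises arm.MotionError and nothing moves.
- arm.finish_job(): hands the job in; it is judged then, once.
The state is a dict: "time": time; "joint_positions": joint angles; "qvel": joint speeds; "tau": joint torques, N m; "tcp_pos": TCP position; "eef_rot": TCP orientation; "wrist_force": force on the tool from outside, world axes, zero at the start; "moment": the same for the moment, N m; "grip_width": finger opening in m; "grip_force": force on a finger pad.
Only numpy, scipy, OpenCV 4.12 (cv2) and the standard library are available. Lean on these libraries where they do the work, as an engineer would, in place of code of your own. Each camera call takes 0.05 s, during which the arm holds its last target. There are 200 camera calls.

TASK

The desk magnifier is parked off to one side. Swing its stiff two-part arm round until the glass hovers centred over the memory stick, with the whole stick under the lens, and leave it standing there, so that the fine print on the stick can be read. The tall water bottle and the snack box stand in the way of the arm: steer the arm round them, and leave them, the memory stick, the mug and the stapler where they are.

Things in the scene. Friction and masses are not known exactly. Their poses are not given: they have to be found in the camera images.
- magnifier_stand: Desk magnifier stand, fixed: round grey foot 110 mm across, thin post; origin at the foot's centre on the desk, on the post axis; its own -x is its front. The arm swings in a level plane 150 mm above the desk: what is lower than 128 mm passes under it (so do the divider, 100 mm, and the black monitor riser, 122 mm); taller things are struck. Topmost point of stand and arm: 179 mm.
- inner_arm (a joint): Pivot of the inner arm on the post, vertical axis, -1.7 to 1.7 rad. At 0 the inner arm points along the stand's own -x; positive turns counter-clockwise seen from above. Stiff friction joint, about 1.0 N m: it stays wherever it is left. A push on the inner arm alone turns only this pivot; the elbow keeps its angle.
- outer_arm (a joint): Elbow pivot, vertical axis, -2.5 to 2.5 rad. At 0 the outer arm runs straight on from the inner arm; positive turns counter-clockwise from above. Friction joint, about 0.25 N m, a quarter of the post pivot's, so a push square to the outer arm 55 mm or more from the elbow turns only the elbow. It stays where it is left.
- elbow (a point): Point on the elbow axis, 130 mm from the post axis, 150 mm above the desk. Black hub of radius 14 mm, z = 130 to 176 mm. From here the outer arm, a bare flat bar 12 mm wide and 22 mm high (z = 139 to 161 mm), runs 77 mm to the lens ring.
- lens (a point): Centre of the round magnifying glass, 125 mm from the elbow axis along the outer arm. The glass is in a black ring of 48 mm outer radius, z = 140 to 153 mm; nothing can pass through it.
- memory_stick: Dark grey USB memory stick with a metal plug, 18 x 53 x 8 mm, lying flat on the desk; origin at the centre of its underside, long axis y. The thing to be looked at.
- eraser: White eraser in a blue card sleeve, 23 x 56 x 13 mm, flat on the desk; origin at the centre of its underside. Bystander, not what is to be read.
- water_bottle: Clear plastic water bottle, loose and upright, 65 mm across and 211 mm tall (rounded, narrowing above 150 mm); origin at the centre of its underside. It stands in the arm's way.
- snack_box: Green and yellow snack carton standing upright, loose, 24 x 82 mm and 151 mm tall, so its top reaches into the arm's plane; origin at the centre of its underside, long side along its y.
- mug: White mug, 80 mm across, 111 mm with its handle, 92 mm tall: the arm passes over it. Origin at the centre of its underside.
- stapler: Pink stapler, 34 x 124 x 42 mm, lying on the desk: the arm passes over it. Origin at the centre of its underside.
- post_pivot (a point): Point on the post axis at arm height, 150 mm above the desk. Black hub of radius 17 mm. The inner arm runs from here to the elbow: a flat metal bar 12 mm wide and 22 mm high (z = 139 to 161 mm), with 16 mm wide black end pieces up to 41 mm from this axis and from 99 mm on.

How it is judged:
By the outcome, as a careful person would: the job done as asked, in the order asked, and still so for the second after the job is handed in, with the robot touching nothing.
It also fails if it takes over 72 s, if anything falls off the work surface, if the arm or the gripper's body presses on something with over 40 N, if the wrist force passes 120 N, or if a joint passes its speed limit or range.

## Working session

There is one attempt and no reset: what is moved stays moved. The work goes in short steps, each a Python script; the robot and the scene stay as the last script left them, time stands still between calls to the robot, and variables do not carry over. Pictures are saved under pics/ and viewed, at most 10 in all, crops included, and the job is handed in when it is done.

```bash
mkdir -p pics; ls
python3 - <<'E'
from plant import arm
import cv2
for n in("scene","side"):
    cv2.imwrite(f"pics/{n}0.png",arm.capture(n)[:,:,::-1]); print(n,arm.get_calibration(n))
print(arm.get_calibration("wrist")); print(arm.get_state())
E
```

```text
pics
scene {'vertical_fov': 47.97486827072238, 'cx': 324.8327931055158, 'cy': 204.72661253986726, 'k1': -0.07255914725434523, 'eye': array([-0.10320085,  0.44433403,  0.77636888]), 'attitude': array([ 0.18337234, -0.3806068 ,  0.81967141, -0.38684859])}
side {'vertical_fov': 48.40958120103168, 'cx': 315.1731656859248, 'cy': 205.96300281530617, 'k1': -0.055411065878205996, 'eye': array([0.45450264, 0.67925546, 0.50681706]), 'attitude': array([ 0.01588361, -0.03109821,  0.84884297, -0.52749049])}
{'vertical_fov': 64.12518793064471, 'cx': 319.8854500029614, 'cy': 195.5913054300815, 'k1': 0.013237643573691074, 'hand_eye': array([[ 7.11327281e-04, -9.65188035e-01, -2.61556018e-01,
         6.68920521e-02],
       [ 9.99999530e-01,  5.14309505e-04,  8.21703771e-04,
         7.97881867e-04],
       [-6.58577902e-04, -2.61556479e-01,  9.65187948e-01,
        -1.64394072e-01],
       [ 0.00000000e+00,  0.00000000e+00,  0.00000000e+00,
         1.00000000e+00]])}
{'time': 0.1, 'joint_positions': array([ 1.10678677,  0.53710851, -0.00446954,  1.53877739,  0.0026253 ,
        1.06729942, -0.07121007]), 'qvel': array([ 8.04227415e-05, -2.07735345e-03,  2.43313427e-04, -3.30903976e-03,
       -4.10156338e-04,  1.83311649e-03, -1.52754391e-03]), 'tau': array([ 1.69196181e-03, -5.84573185e+01,  1.05120298e+00, -2.59779543e+01,
        1.25388853e-02,  4.58174822e-03, -2.92799973e-05]), 'tcp_pos': array([ 0.25156893, -0.59868348,  0.20848751]), 'eef_rot': array([-7.63217908e-04,  9.80273343e-01,  1.97644994e-01, -2.16881001e-04]), 'wrist_force': array([-0.06052617, -0.77573477,  0.03188032]), 'moment': array([ 0.01165591,  0.0003305 , -0.01031886]), 'grip_force': 0.0, 'grip_width': 0.08535989714393516}
```

View pics/scene0.png

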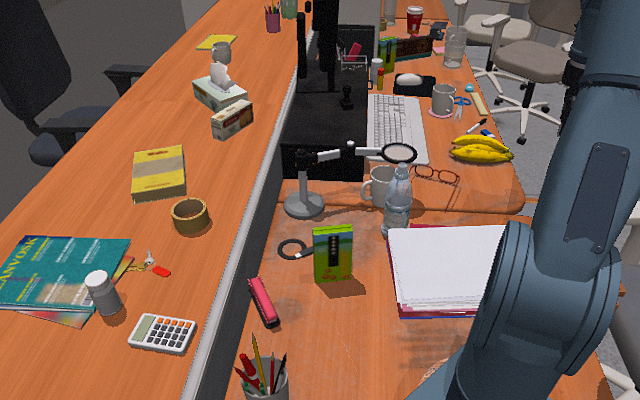

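View pics/side0.png

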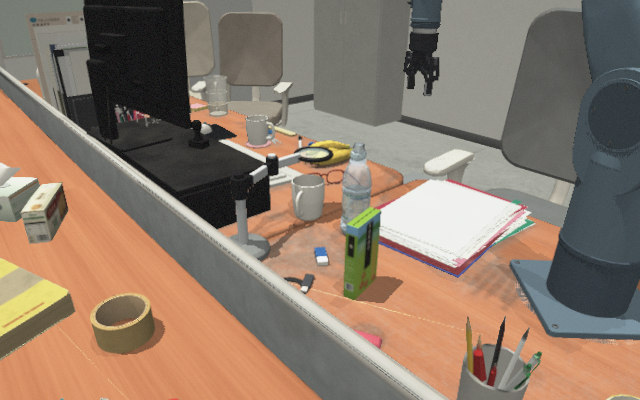

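The scene picture shows the stand foot at (304,205), hub (308,157), elbow (350,148), lens (400,153), bottle base (397,232) and box base (333,275). The side picture shows the eraser at (321,256) and a dark stick, probably the memory stick, at (307,283).

```bash
cat > h.py <<'E'
from plant import arm
import numpy as np, cv2
from scipy.spatial.transform import Rotation as R
def rot(q): return R.from_quat(np.roll(q,-1)).as_matrix()
def cam(n,st=None):
    c=arm.get_calibration(n); f=200/np.tan(np.radians(c["vertical_fov"]/2))
    if "eye" in c: return c,f,rot(c["attitude"]),np.array(c["eye"])
    st=st or arm.get_state(); H=np.array(c["hand_eye"]); Q=rot(st["eef_rot"])
    return c,f,Q@H[:3,:3],np.array(st["tcp_pos"])+Q@H[:3,3]
def topl(n,uv,z,cm=None):
    c,f,A,e=cm or cam(n)
    d=np.array([(uv[0]-c["cx"])/f,(uv[1]-c["cy"])/f]); s=d.copy()
    for _ in range(20): s=d/(1+c["k1"]*(s@s))
    r=A@np.array([*s,1]); return e+r*(z-e[2])/r[2]
def proj(n,p,cm=None):
    c,f,A,e=cm or cam(n); q=A.T@(np.array(p)-e); s=q[:2]/q[2]
    return s*(1+c["k1"]*(s@s))*f+[c["cx"],c["cy"]]
E
python3 - <<'E'
from h import *
np.set_printoptions(precision=3,suppress=True)
S=dict(foot=(304,205,.01),hub=(309,155,.17),elbow=(350,146,.176),lens=(400,153,.15),bottle=(397,232,0),bottletop=(403,167,.211),box=(333,275,0),boxtop=(333,230,.151),loopend=(313,250,0))
for k,v in S.items(): print(k,topl("scene",v[:2],v[2]))
S=dict(foot=(253,248,.01),hub=(241,183,.176),elbow=(272,158,.176),lens=(314,155,.15),bottle=(355,225,0),eraser=(321,256,.01),stick=(307,283,.008),boxtop=(366,219,.151),boxbot=(360,288,0),c1=(350,235,.151),c2=(380,210,.151),plug=(285,279,0))
for k,v in S.items(): print("side",k,topl("side",v[:2],v[2]))
for n in("scene","side"):
    cv2.imwrite(f"pics/{n}z.png",cv2.resize(cv2.imread(f"pics/{n}0.png")[110:310,210:450],(720,600),interpolation=cv2.INTER_CUBIC))
E
```

```text
foot [ 0.652 -0.111  0.01 ]
hub [ 0.64  -0.124  0.17 ]
elbow [ 0.598 -0.222  0.176]
lens [ 0.521 -0.326  0.15 ]
bottle [ 0.423 -0.231  0.   ]
bottletop [ 0.417 -0.214  0.211]
box [ 0.419 -0.013  0.   ]
boxtop [ 0.411 -0.004  0.151]
loopend [ 0.512 -0.028  0.   ]
side foot [ 0.639 -0.113  0.01 ]
side hub [ 0.644 -0.074  0.176]
side elbow [ 0.608 -0.213  0.176]
side lens [ 0.524 -0.312  0.15 ]
side bottle [ 0.422 -0.25   0.   ]
side eraser [ 0.493 -0.093  0.01 ]
side stick [ 0.514 -0.001  0.008]
side boxtop [0.412 0.004 0.151]
side boxbot [ 0.415 -0.004  0.   ]
side c1 [0.44  0.061 0.151]
side c2 [ 0.386 -0.032  0.151]
side plug [ 0.559 -0.022  0.   ]
```

View pics/sidez.png

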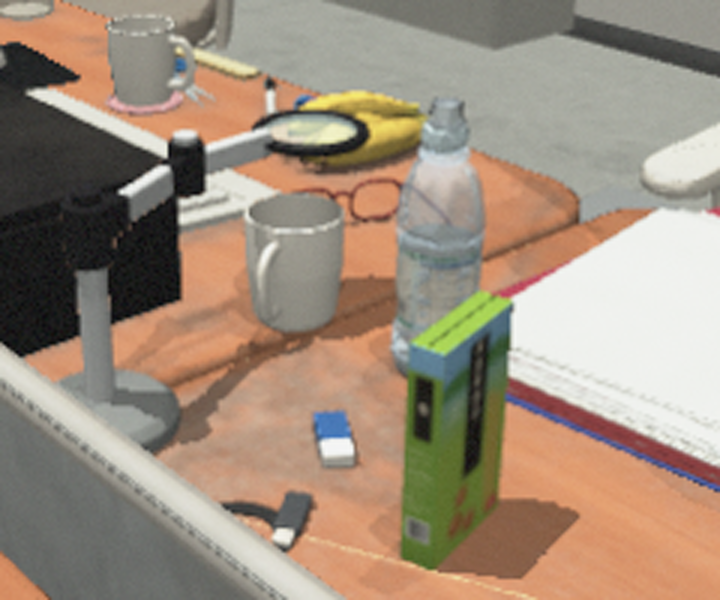

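View pics/scenez.png

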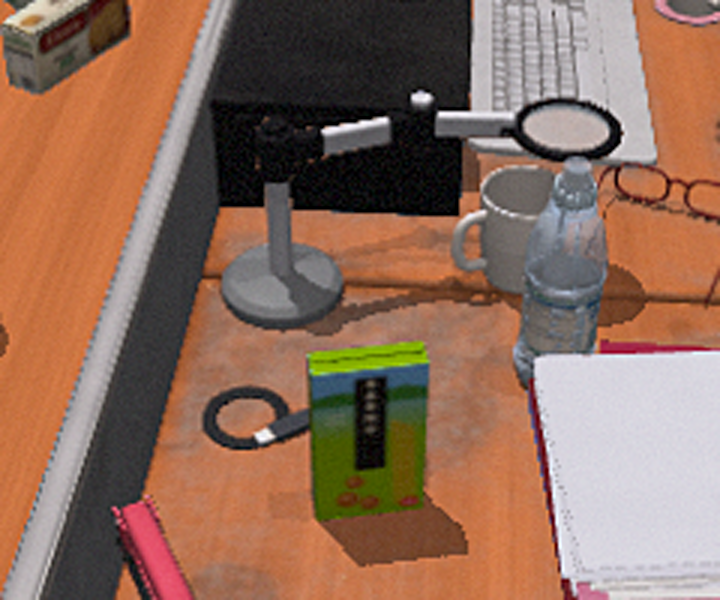

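The zoomed crops confirm the stick in the side picture: dark end (309,274), metal plug end (305,292), and in the scene picture its plug at (298,256). Next is a view from above with the wrist camera.

Run:
```python
from h import *
arm.move_linear([.252,-.599,.42],vel=.3)
q=[0,1,0,0]
print(arm.solve_ik([.5,-.12,.42],q))
arm.goto([.5,-.12,.42],q)
st=arm.get_state(); im=arm.capture("wrist"); cv2.imwrite("pics/w1.png",im[:,:,::-1])
import pickle; pickle.dump(cam("wrist",st),open("w1.pkl","wb")); print(st["time"],st["tcp_pos"],st["eef_rot"])
```

```text
[ 0.45338025  0.16355657 -0.35438994  1.56946521  0.0571945   1.41881549
 -1.47612397]
2.9 [ 0.49987868 -0.12113429  0.41978849] [ 1.14109030e-04  9.99999640e-01 -8.21033568e-04 -1.79856763e-04]
```

View pics/w1.png

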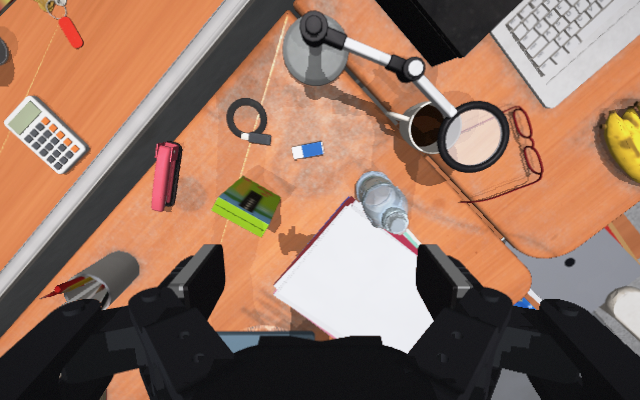

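The wrist view from above shows hub (315,27), elbow (407,68), lens centre (473,136), stick (240-271, ~139), eraser (308,149), bottle base about (375,190), box top about (240,222). I'll zoom in.

Run:
```python
import cv2
im=cv2.imread("pics/w1.png")
a=cv2.resize(im[110:260,205:405],(800,600),interpolation=cv2.INTER_CUBIC); cv2.imwrite("pics/w1a.png",a)
b=cv2.resize(im[0:180,280:520],(800,600),interpolation=cv2.INTER_CUBIC); cv2.imwrite("pics/w1b.png",b)
```

```text
(no output)
```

View pics/w1a.png

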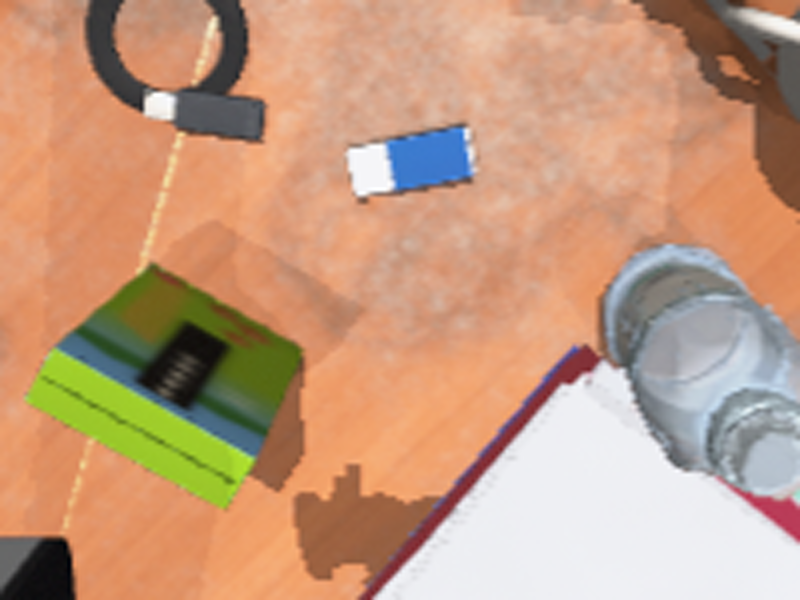

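View pics/w1b.png

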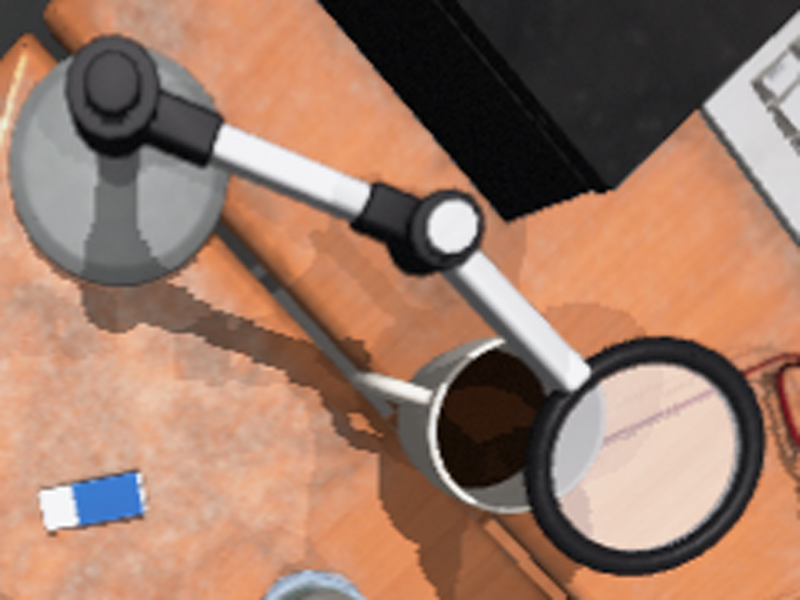

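Read from the crops (full-image pixels): stick ends (241,136) and (271,140), hub top (314,25), elbow top (416,67), ring centre (474,136), box top corners and bottle cap (397,223).

Run:
```python
from h import *
import pickle
np.set_printoptions(precision=4,suppress=True)
cm=pickle.load(open("w1.pkl","rb"))
A=lambda x,y,z:topl("wrist",(205+x/4,110+y/4),z,cm)
B=lambda x,y,z:topl("wrist",(280+x*.3,y*.3),z,cm)
pl,dk=A(146,104,.004),A(264,121,.006); print("stick",pl,dk,np.linalg.norm(pl-dk),(pl+dk)/2)
hub,el,le,ft=B(112,83,.177),B(453,225,.176),B(646,455,.150),B(118,167,.008)
print("hub",hub,"foot",ft,"elbow",el,np.linalg.norm((hub-el)[:2]),np.linalg.norm((ft-el)[:2]),"lens",le,np.linalg.norm((le-el)[:2]))
c=[A(x,y,.151) for x,y in((55,345),(27,400),(227,508),(255,455))]; print("box",*c,"ctr",np.mean(c,0),[np.linalg.norm(c[i]-c[i-1]) for i in range(4)])
print("cap",A(768,452,.205),"base left/top",A(603,310,0),A(680,243,0))
# scene/side cross-check
print("scene plug",topl("scene",(210+265/3,110+437/3),.004),"side ends",topl("side",(210+296/3,110+492/3),.006),topl("side",(210+284/3,110+547/3),.004))
print("side elbow",topl("side",(210+187/3,110+137/3),.176),"scene elbow",topl("scene",(210+422/3,110+97/3),.176))
print("side hub",topl("side",(210+95/3,110+200/3),.177),"scene hub",topl("scene",(210+272/3,110+127/3),.177))
print("lens side",topl("side",(210+318/3,110+133/3),.15),"scene",topl("scene",(210+568/3,110+129/3),.15))
```

```text
stick [0.5204 0.0182 0.004 ] [ 0.5131 -0.0345  0.006 ] 0.053276256810096255 [ 0.5168 -0.0082  0.005 ]
hub [ 0.6601 -0.1148  0.177 ] foot [ 0.6611 -0.1147  0.008 ] elbow [ 0.6144 -0.2364  0.176 ] 0.12988084755160453 0.13031622780690613 lens [ 0.531  -0.3278  0.15  ] 0.12373031025217635
box [0.4488 0.0201 0.151 ] [0.4286 0.0317 0.151 ] [ 0.3873 -0.0372  0.151 ] [ 0.4077 -0.0482  0.151 ] ctr [ 0.4181 -0.0084  0.151 ] [np.float64(0.079784902019154), np.float64(0.02332459137340337), np.float64(0.08037266682168866), np.float64(0.023242813419391904)]
cap [ 0.4284 -0.2189  0.205 ] base left/top [ 0.4244 -0.1895  0.    ] [ 0.4564 -0.2243  0.    ]
scene plug [0.5164 0.0128 0.004 ] side ends [ 0.5139 -0.0334  0.006 ] [0.5167 0.0222 0.004 ]
side elbow [ 0.6092 -0.2276  0.176 ] scene elbow [ 0.61   -0.2355  0.176 ]
side hub [ 0.6493 -0.1025  0.177 ] scene hub [ 0.6542 -0.1092  0.177 ]
lens side [ 0.5199 -0.3167  0.15  ] scene [ 0.5216 -0.3247  0.15  ]
```

```bash
cat > plan.py <<'E'
from h import *
P=np.array([.6605,-.1147]); T=np.array([.5168,-.0082]); BOT=np.array([.425,-.221])
BOX=np.array([[.4488,.0201],[.4286,.0317],[.3873,-.0372],[.4077,-.0482]],np.float32)
L1,L2,G=.130,.125,.048
u=lambda a:np.array([np.cos(a),np.sin(a)])
def pts(a,b): E=P+L1*u(a); return E,E+G*u(a+b),E+L2*u(a+b)   # elbow, grip, lens
def clear(a,b):
    E,g,L=pts(a,b); cb=min(np.linalg.norm(L-BOT)-.048,*(np.linalg.norm(E+s*u(a+b)-BOT)-.008 for s in(0,.03,.06)))-.0325
    cx=min(-cv2.pointPolygonTest(BOX,tuple(map(float,p)),True)-r for p,r in((L,.048),(E,.014),(g,.03)))
    return cb,cx,np.linalg.norm(g-BOT)
def quat(a,b,k):   # tool down, y across the bar; k picks the half turn
    y=u(a+b+np.pi/2)*k; Y=np.array([*y,0]); Z=np.array([0,0,-1.]); X=np.cross(Y,Z)
    q=R.from_matrix(np.c_[X,Y,Z]).as_quat(); return np.roll(q,1)
d=T-P; r=np.hypot(*d)
bf=-np.arccos((r*r-L1**2-L2**2)/(2*L1*L2))
af=np.arctan2(d[1],d[0])+np.arccos((L1**2+r*r-L2**2)/(2*L1*r))
D=np.radians
def path(wp,step=D(6)):
    o=[np.array(wp[0])]
    for p,q in zip(wp,wp[1:]):
        p,q=np.array(p),np.array(q); n=int(np.ceil(abs(q-p).max()/step)); o+=[p+(q-p)*i/n for i in range(1,n+1)]
    return o
A0,B0=D(249.3),D(-21.7)
E
python3 - <<'E'
from plan import *
print(np.degrees([af,bf]))
for a1 in(252,256,260,264,268):
    wp=[(A0,B0),(D(a1),D(-40)),(D(a1),D(-115)),(af,D(-115)),(af,bf)]
    pp=path(wp,D(3)); c=np.array([clear(*p) for p in pp]); print(a1,c.min(0),np.degrees(pp[c[:,0].argmin()]))
    if a1!=260: continue
    for k in(1,-1):
        old=None
        try:
            js=[]
            q0=None
            for p in pp[::2]:
                g=pts(*p)[1]; j=arm.solve_ik([*g,.138],quat(*p,k)); js.append(j)
            print(k,[i for i,j in enumerate(js) if j is None],np.ptp(np.array([j for j in js if j is not None]),0),js[0],js[-1])
        except Exception as e: print(e)
E
```

```text
[187.78486796 -90.9397987 ]
252 [-0.00934393  0.02565384  0.14035642] [252. -76.]
256 [-0.00047799  0.02565384  0.14036101] [256. -82.]
260 [0.00856238 0.02565384 0.14036654] [260. -85.]
1 [] [1.26946382 0.23016326 1.41954185 0.38309038 1.01563185 0.15973734
 2.19296471] [ 0.59250256  0.62493791 -0.32774229  1.6020486   0.23308748  0.95332321
 -0.55316869] [-0.47368361  0.52562624  0.72443829  1.94155769 -0.46062883  0.84513097
 -2.52433434]
-1 [] [0.58750598 0.41406547 0.60352937 0.35788994 0.52808321 0.37131198
 2.62300335] [ 1.02979812  0.87479557 -1.07868974  1.57429227  0.81309791  1.19734721
  2.18891974] [ 0.47752288  0.48492712 -0.5148885   1.88665359  0.31068385  0.84937114
 -0.07607083]
264 [0.01764981 0.02565384 0.14035523] [264. -91.]
268 [0.02666885 0.02565384 0.14036297] [268. -94.]
```

Run:
```python
from plan import *
np.set_printoptions(precision=3,suppress=True)
g=pts(A0,B0)[1]; q=quat(A0,B0,-1)
arm.move_gripper(.06)
arm.goto([*g,.26],q)
print(arm.move_linear([*g,.138],vel=.1,contact_N=8))
s=arm.get_state(); print(s["time"],s["tcp_pos"],g,s["wrist_force"])
arm.move_gripper(0.0)
s=arm.get_state(); print(s["time"],s["grip_width"],s["grip_force"],s["wrist_force"],s["moment"],s["joint_positions"])
```

```text
False
7.8583 [ 0.583 -0.272  0.139] [ 0.582 -0.272] [ 0.135 -0.454  0.334]
8.4417 0.0064810972025755595 58.889320492744446 [-3.274  2.111  5.225] [0.327 0.723 0.008] [ 0.991  0.829 -0.994  1.577  0.742  1.153  2.232]
```

```bash
cat > drive.py <<'E'
from plan import *
np.set_printoptions(precision=3,suppress=True)
def drive(wp,k=-1,z=.138,vel=.08,lim=35,step=D(6)):
    for i,p in enumerate(path(wp,step)[1:]):
        g=pts(*p)[1]; arm.move_linear([*g,z],vel=vel,attitude=quat(*p,k)); s=arm.get_state()
        f=np.linalg.norm(s["wrist_force"])
        print(np.degrees(p).round(1),"t%.1f"%s["time"],s["wrist_force"],s["moment"],"w%.4f"%s["grip_width"],s["joint_positions"][[2,6]])
        if f>lim: print("STOP"); return False
    return True
E
python3 - <<'E'
from drive import *
drive([(A0,B0),(D(253),D(-26))],step=D(3))
E
```

```text
[251.2 -23.8] t8.7 [-3.625  1.008  6.075] [0.199 0.94  0.119] w0.0065 [-0.99  2.23]
[253. -26.] t8.9 [-4.814 -0.428  6.176] [0.071 1.183 0.199] w0.0065 [-0.986  2.228]
```

Run:
```python
from drive import *
drive([(D(253),D(-26)),(D(265),D(-40)),(D(265),D(-58))])
s=arm.get_state()
im=arm.capture("wrist"); cv2.imwrite("pics/w2.png",im[:,:,::-1])
```

```text
[257.  -30.7] t9.2 [ 0.555 -3.117  5.552] [-0.613 -0.168 -0.047] w0.0001 [-0.98   2.221]
[261.  -35.3] t9.5 [-1.717 -2.896  6.537] [-0.556  0.413 -0.019] w-0.0001 [-0.973  2.215]
[265. -40.] t9.7 [-0.842 -2.884  7.016] [-0.509  0.528  0.053] w-0.0000 [-0.966  2.207]
[265.  -44.5] t10.0 [ 0.737 -2.285  6.308] [-0.524 -0.181 -0.044] w-0.0003 [-0.954  2.132]
[265. -49.] t10.2 [ 0.415 -1.911  6.893] [-0.443 -0.217 -0.043] w0.0002 [-0.941  2.056]
[265.  -53.5] t10.5 [ 1.29  -1.396  5.987] [-0.346 -0.206 -0.1  ] w-0.0003 [-0.928  1.979]
[265. -58.] t10.7 [ 1.74  -0.845  5.901] [-0.364 -0.28  -0.015] w0.0002 [-0.914  1.903]
```

View pics/w2.png

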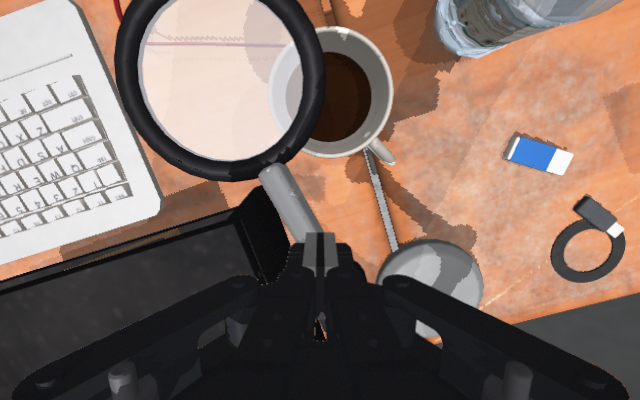

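The picture shows the fingers shut at (320,245), off the bar or on its top. The grip has slipped out and the lens ring is at about (220,70).

Run:
```python
from drive import *
s=arm.get_state(); print(s["tcp_pos"],s["eef_rot"],quat(D(265),D(-58),-1),s["wrist_force"],pts(D(265),D(-58)))
im=cv2.imread("pics/w2.png")
cm=cam("wrist",s)
L=topl("wrist",(220,69),.150,cm); a=topl("wrist",(272,172),.161,cm); b=topl("wrist",(311,233),.161,cm)
print("lens",L,np.linalg.norm(L[:2]-P),"bar",a,b, "angle",np.degrees(np.arctan2(*(a-b)[1::-1])))
for n,p in(("post",[*P,.01]),("lensA0",[*pts(A0,B0)[2],.15]),("stick",[*T,.005]),("tcp",s["tcp_pos"])): print(n,proj("wrist",p,cm))
```

```text
[ 0.608 -0.266  0.139] [ 0.001 -0.235  0.972 -0.001] [ 0.    -0.233  0.972  0.   ] [ 1.373 -1.781  6.853] (array([ 0.649, -0.244]), array([ 0.606, -0.266]), array([ 0.538, -0.301]))
lens [ 0.555 -0.345  0.15 ] 0.253145456124815 bar [ 0.584 -0.304  0.161] [ 0.603 -0.275  0.161] angle -122.27472799924999
post [428.503 290.946]
lensA0 [276.203  33.1  ]
stick [599.731 217.032]
tcp [321.548 232.144]
```

Run:
```python
from drive import *
s=arm.get_state(); p=s["tcp_pos"]
arm.move_linear([p[0],p[1],.20],vel=.1); s=arm.get_state(); print(s["tcp_pos"],s["wrist_force"])
a,b=D(252.5),D(-14.5); g=pts(a,b)[1]
arm.move_linear([*g,.20],vel=.15,attitude=quat(a,b,-1))
st=arm.get_state(); im=arm.capture("wrist"); cv2.imwrite("pics/w3.png",im[:,:,::-1])
import pickle; pickle.dump(cam("wrist",st),open("w3.pkl","wb"))
print(g,st["tcp_pos"],arm.move_linear([*g,.140],vel=.03,contact_N=4)); s=arm.get_state(); print(s["time"],s["tcp_pos"],s["wrist_force"])
arm.move_linear([*g,.20],vel=.1)
```

```text
[ 0.607 -0.267  0.2  ] [ 0.318 -0.538 -0.793]
[ 0.596 -0.279] [ 0.596 -0.279  0.2  ] False
14.425 [ 0.596 -0.279  0.14 ] [ 0.12  -0.05   0.996]
```

View pics/w3.png

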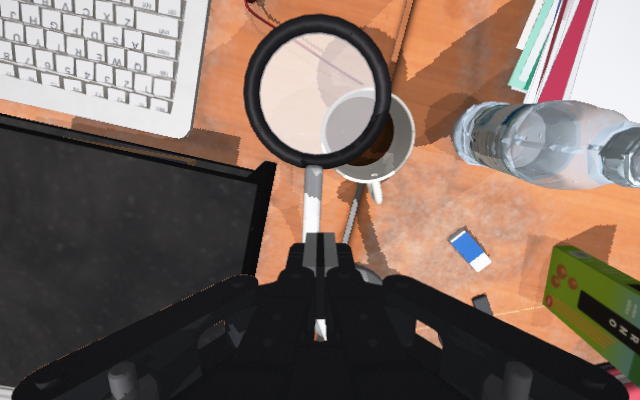

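The picture shows the ring centred at (318,91) and the bar running down from (314,168) to (310,235), almost in line with the tool but slightly left of the fingertips at (320,235).

Run:
```python
from drive import *
import pickle
cm=pickle.load(open("w3.pkl","rb"))
g=pts(D(252.5),D(-14.5))[1]
for z in(.139,.161):
  a,b=[topl("wrist",p,z,cm)[:2] for p in((314,170),(310.5,232))]; t=(a-b)/np.linalg.norm(a-b); n=np.array([-t[1],t[0]])
  print(z,"bar",a,b,np.degrees(np.arctan2(t[1],t[0]))%360,"tip offset",(g-b)@n,"len",(g-b)@t)
L=topl("wrist",(318,91),.150,cm)[:2]; print("lens",L,"ring dia", np.linalg.norm(topl("wrist",(244,91),.148,cm)-topl("wrist",(392,91),.148,cm)),np.linalg.norm(L-P))
print(proj("wrist",[*g,.2],cm),proj("wrist",[*g,.15],cm),proj("wrist",[*P,.01],cm))
im=cv2.imread("pics/w3.png");
```

```text
0.139 bar [ 0.588 -0.302] [ 0.615 -0.264] 234.4721874560928 tip offset -0.006502569880893935 len 0.02388858382150967
0.161 bar [ 0.585 -0.306] [ 0.61  -0.271] 234.47218745609283 tip offset -0.006345039740297341 len 0.015119423660554418
lens [ 0.557 -0.346] ring dia 0.0950376409309186 0.2531469144240769
[321.487 233.347] [321.126 206.518] [346.458 305.372]
```

Run:
```python
from drive import *
a,b=D(256.2),D(-21.4); g=pts(a,b)[1]; print(g,pts(a,b)[2])
arm.move_linear([*g,.165],vel=.1,attitude=quat(a,b,-1))
print(arm.move_linear([*g,.120],vel=.03,contact_N=3)); s=arm.get_state(); print(s["time"],s["tcp_pos"],s["wrist_force"],s["moment"])
arm.move_linear([*g,.19],vel=.1)
```

```text
[ 0.602 -0.28 ] [ 0.557 -0.343]
True
16.5917 [ 0.602 -0.28   0.139] [-0.619 -1.132  3.399] [-0.021  0.155 -0.031]
```

The probe meets the bar's top (161 mm) at TCP z = 139 mm, so the real tips sit about 21 mm behind the reported TCP. My first grip only pinched the bar's top edge. I'll regrip lower.

Run:
```python
from drive import *
a,b=D(256.2),D(-21.4); g=pts(a,b)[1]; q=quat(a,b,-1)
arm.move_gripper(.05)
print(arm.move_linear([*g,.117],vel=.08,contact_N=5)); s=arm.get_state(); print(s["tcp_pos"],s["wrist_force"])
if s["tcp_pos"][2]<.122:
    arm.move_gripper(0.0); s=arm.get_state(); print(s["time"],"w",s["grip_width"],s["grip_force"],s["wrist_force"],s["moment"])
    if s["grip_width"]>.009: drive([(a,b),(D(265),D(-40)),(D(265),D(-52))],z=.117)
```

```text
False
[ 0.602 -0.28   0.118] [ 0.025  0.493 -0.654]
19.2833 w 0.010693279933362844 59.89960491657257 [-1.297 -0.96   2.887] [0.048 0.281 0.108]
[258.4 -26. ] t19.5 [-6.592  1.479  6.859] [0.141 1.168 0.364] w0.0106 [-0.981  2.312]
[260.6 -30.7] t19.8 [-7.521  1.779  7.059] [0.258 1.419 0.301] w0.0108 [-0.971  2.273]
[262.8 -35.4] t20.0 [-7.655  0.397  8.141] [0.259 1.406 0.25 ] w0.0111 [-0.962  2.234]
[265. -40.] t20.3 [-7.338  1.265  8.002] [0.285 1.428 0.263] w0.0104 [-0.953  2.194]
[265. -44.] t20.5 [-5.809  1.533  5.901] [0.297 1.123 0.023] w0.0108 [-0.941  2.125]
[265. -48.] t20.8 [-5.918  0.861  6.923] [0.304 1.085 0.047] w0.0105 [-0.93   2.057]
[265. -52.] t21.0 [-5.736  0.669  4.825] [ 0.317  1.066 -0.022] w0.0104 [-0.918  1.989]
```

Held well now. I'll carry it through the rest of the path.

Run:
```python
from drive import *
if drive([(D(265),D(-52)),(D(265),D(-115)),(af,D(-115)),(af,bf)],z=.117,vel=.09):
    s=arm.get_state(); print(s["tcp_pos"],pts(af,bf)[1],s["eef_rot"],quat(af,bf,-1))
```

```text
[265.  -57.7] t21.3 [-5.68   1.844  6.99 ] [ 0.338  1.106 -0.071] w0.0105 [-0.9    1.891]
[265.  -63.5] t21.5 [-5.013  1.258  6.012] [ 0.291  1.099 -0.108] w0.0110 [-0.882  1.793]
[265.  -69.2] t21.8 [-5.447  1.235  5.129] [ 0.353  1.045 -0.117] w0.0108 [-0.864  1.695]
[265.  -74.9] t22.0 [-5.5    1.432  5.929] [ 0.431  1.111 -0.145] w0.0103 [-0.845  1.598]
[265.  -80.6] t22.3 [-6.623  2.579  6.455] [ 0.405  1.064 -0.087] w0.0103 [-0.825  1.501]
[265.  -86.4] t22.5 [-5.777  2.544  7.576] [ 0.419  1.074 -0.186] w0.0105 [-0.805  1.404]
[265.  -92.1] t22.8 [-5.419  2.707  7.161] [ 0.426  1.135 -0.153] w0.0104 [-0.785  1.307]
[265.  -97.8] t23.0 [-5.622  2.535  6.678] [ 0.43   1.071 -0.189] w0.0105 [-0.764  1.211]
[ 265.  -103.5] t23.3 [-4.928  2.826  6.455] [ 0.485  1.019 -0.23 ] w0.0112 [-0.743  1.115]
[ 265.  -109.3] t23.5 [-4.265  2.645  6.448] [ 0.551  1.143 -0.226] w0.0109 [-0.722  1.02 ]
[ 265. -115.] t23.8 [-5.279  3.042  8.091] [ 0.671  1.032 -0.211] w0.0106 [-0.7    0.926]
[ 259.1 -115. ] t24.1 [-0.346  3.624  4.517] [ 0.661 -0.055 -0.09 ] w0.0109 [-0.682  0.827]
[ 253.1 -115. 
[... 916 characters left out ...]
75  9.584] [-0.072 -0.217 -0.171] w0.0108 [-0.452 -0.355]
[ 187.8 -115. ] t27.5 [-0.718 -1.311 11.136] [-0.188 -0.11  -0.272] w0.0104 [-0.428 -0.467]
[ 187.8 -110.2] t27.7 [-1.763 -1.437 11.022] [-0.136  0.17   0.162] w0.0108 [-0.451 -0.395]
[ 187.8 -105.4] t28.0 [-2.044 -0.876 11.759] [-0.17   0.238  0.207] w0.0106 [-0.472 -0.324]
[ 187.8 -100.6] t28.2 [-1.582 -1.486 11.726] [-0.126  0.241  0.136] w0.0105 [-0.493 -0.252]
[187.8 -95.8] t28.5 [-2.861 -1.669 12.979] [-0.222  0.222  0.081] w0.0107 [-0.514 -0.179]
[187.8 -90.9] t28.7 [-1.845 -1.656 12.617] [-0.22   0.204  0.115] w0.0110 [-0.535 -0.106]
[ 0.525 -0.087  0.117] [ 0.526 -0.085] [-0.001  0.661  0.75  -0.002] [0.    0.664 0.748 0.   ]
```

Run:
```python
from drive import *
import pickle
arm.move_gripper(.05); s=arm.get_state(); p=s["tcp_pos"]; print(s["wrist_force"])
arm.move_linear([p[0],p[1],.42],vel=.2)
arm.goto([.45,-.008,.42],[0,1,0,0])
st=arm.get_state(); im=arm.capture("wrist")[:,:,::-1]; cv2.imwrite("pics/w4.png",im)
cm=cam("wrist",st); pickle.dump(cm,open("w4.pkl","wb"))
c=proj("wrist",[*T,.15],cm); print(st["time"],c,proj("wrist",[*T,.005],cm))
x,y=int(c[0])-100,max(int(c[1])-75,0); print(x,y)
cv2.imwrite("pics/w4z.png",cv2.resize(im[y:y+150,x:x+200],None,fx=4,fy=4,interpolation=cv2.INTER_CUBIC))
```

```text
[ 0.311 -0.079 -0.323]
32.3833 [319.475 109.296] [319.536 109.211]
219 34
```

View pics/w4z.png

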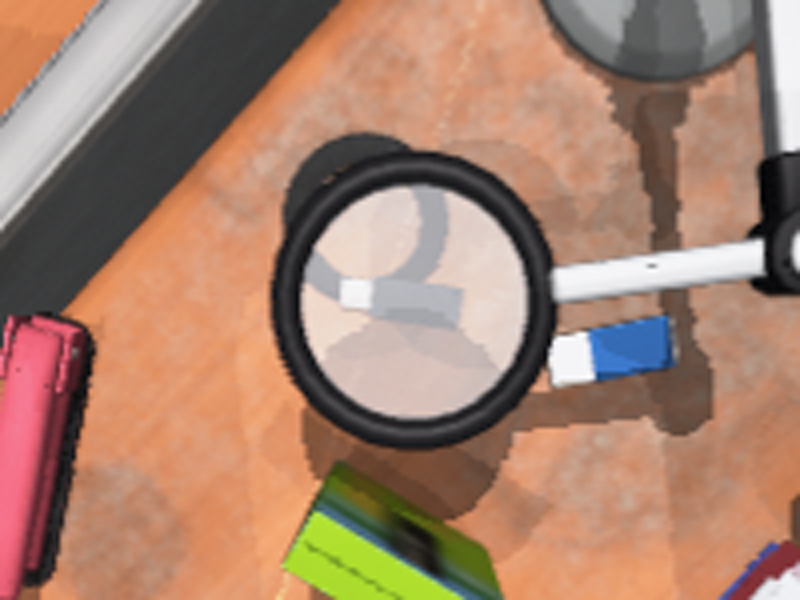

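The stick lies wholly inside the glass: ends at crop (340,294) and (463,304), ring centre (414,300), so the lens is slightly to the right. I'll compute the offset.

Run:
```python
from drive import *
import pickle
cm=pickle.load(open("w4.pkl","rb")); Z=lambda x,y,z:topl("wrist",(219+x/4,34+y/4),z,cm)
L=Z(414,300,.150); a,b=Z(340,294,.005),Z(463,304,.005); m=(a+b)/2
print("lens",L,"stick",m,np.linalg.norm(a-b),"offset",L-m,"ring",np.linalg.norm(Z(272,300,.147)-Z(556,300,.147)))
c,v,r=(lambda A:(A[:,0],A[:,1],A))(np.array([Z(555,285,.161)[:2],Z(760,255,.161)[:2]])); d=r[1]-r[0]; print("bar ang",np.degrees(np.arctan2(-d[1],-d[0])))
```

```text
lens [ 0.517 -0.012  0.15 ] stick [ 0.518 -0.008  0.005] 0.05393846780351548 offset [-0.    -0.004  0.145] ring 0.09373224598964003
bar ang 98.03919815761355
```

```bash
cat > ring.py <<'E'
from h import *
def ring(im,cm):  # dark ring: outer radius search by template (annulus) matching, sub-pixel
    g=cv2.resize(cv2.cvtColor(im,cv2.COLOR_BGR2GRAY)[34:184,219:419],None,fx=4,fy=4,interpolation=cv2.INTER_CUBIC)
    m=(g<70).astype(np.float32)
    t=np.zeros((300,300),np.float32)-.0; cv2.ellipse(t,(150,150),(128,134),0,0,360,1,24); t-=.5*cv2.ellipse(np.zeros_like(t),(150,150),(112,116),0,0,360,1,-1)
    _,v,_,l=cv2.minMaxLoc(cv2.matchTemplate(m,t,cv2.TM_CCORR)); x,y=l[0]+150,l[1]+150
    return x,y,topl("wrist",(219+x/4,34+y/4),.15,cm)
E
python3 - <<'E'
from drive import *
from ring import ring
import pickle
print(ring(cv2.imread("pics/w4.png"),pickle.load(open("w4.pkl","rb"))))
q=quat(D(98),0,-1); g=np.array([.525,-.087])
arm.goto([*g,.23],q)
print(arm.move_linear([*g,.117],vel=.1,contact_N=5))
arm.move_gripper(0); s=arm.get_state(); y0=s["tcp_pos"]; print(s["grip_width"],y0,s["time"],s["wrist_force"])
for k in range(1,6):
    arm.move_linear([g[0]+.0002*k,g[1]+.0015*k,.117],vel=.02); s=arm.get_state(); print(s["tcp_pos"]-y0,s["wrist_force"])
    if s["tcp_pos"][1]-y0[1]>.0042: break
arm.move_gripper(.05); p=arm.get_state()["tcp_pos"]
arm.move_linear([p[0],p[1],.42],vel=.25); arm.goto([.45,-.008,.42],[0,1,0,0])
st=arm.get_state(); im=arm.capture("wrist")[:,:,::-1]; cv2.imwrite("pics/w5.png",im); cm=cam("wrist",st)
print(ring(im,cm),st["time"])
a,b=cv2.imread("pics/w4.png"),im.copy()
# bystanders: shift of box/stapler regions between the two pictures
for n,(x,y,w,h) in dict(box=(285,150,60,45),stapler=(215,108,32,75),eraser=(354,110,38,24)).items():
    r=cv2.matchTemplate(b,a[y:y+h,x:x+w],cv2.TM_CCOEFF_NORMED); _,v,_,l=cv2.minMaxLoc(r); print(n,np.array(l)-[x,y],round(v,3))
E
```

```text
(414, 302, array([ 0.517, -0.012,  0.15 ]))
False
0.010681470477483487 [ 0.525 -0.087  0.117] 35.65 [-2.349  0.301  4.669]
[-0.  0. -0.] [-3.17  -2.557  5.945]
[ 0.  0. -0.] [-3.126 -6.362  6.139]
[ 0.     0.001 -0.   ] [-4.298 -8.839  6.41 ]
[ 0.     0.002 -0.   ] [-3.171 -8.451  7.664]
[-0.     0.003 -0.   ] [-4.091 -9.776  8.562]
(404, 299, array([ 0.517, -0.009,  0.15 ])) 40.2667
box [0 0] 0.988
stapler [0 0] 0.998
eraser [-1  0] 0.923
```

Run:
```python
from h import *
a=cv2.imread("pics/side0.png"); b=arm.capture("side")[:,:,::-1].copy()
for n,(x,y,w,h) in dict(bottle=(340,145,34,60),mug=(292,180,34,40),box=(342,210,40,90)).items():
    r=cv2.matchTemplate(b,a[y:y+h,x:x+w],cv2.TM_CCOEFF_NORMED); _,v,_,l=cv2.minMaxLoc(r); print(n,np.array(l)-[x,y],round(v,3))
arm.finish_job(); print(arm.get_state()["time"])
```

```text
bottle [0 0] 0.992
mug [-105  -17] 0.472
box [0 0] 0.973
the job is handed in; nothing more can be done
the job is handed in; nothing more can be done
```

The lens now hovers over the memory stick, centred to about 1 mm by my last wrist picture, with the whole stick under the glass, and I handed the job in at about 40 s; picture comparison shows the bottle, box and stapler unmoved and the stick measures in the same place, but the mug check failed to match, so I could not confirm the mug's position.

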